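Gauge a resin specimen bar against a flip stop

TASK

Set the amber resin bar up for trimming: flip the stop fully down onto the fence, then slide the bar until it lies flush along the fence with its green end pressed home against the stop for a moment with a light push of about 6 newtons. Then flip the stop back up well clear and let go of everything, leaving the bar exactly where it was gauged. The resin is brittle and the stop is set, so never press the bar hard against the stop or shift the stop along the fence, and leave the dish, rack and jar alone.

Things in the scene. Friction and masses are not known exactly. Their poses are not given: they have to be found in the camera images.
- jig: trimming jig fixed to the bench: aluminium bed 170 (x) x 380 (y) x 15 mm, origin at the centre of its underside on the bench. A straight dark steel fence runs along its y axis: front face at jig x = +30 mm, facing jig -x (towards the robot), fence 20 mm thick (x 30 to 50 mm), 360 mm long, top 35 mm above the bench (20 mm above the bed). A thin dark saw slot crosses the bed at y = 0. Turned up to 0.3 rad.
- bar: loose amber resin bar, 30 (x) x 110 (y) x 36 mm high, about 0.15 to 0.31 kg, lying on the bed between robot and fence, off the fence and slightly askew; origin at the centre of its underside. Its +y end carries a green band and is the end for the stop. It slides on the bed; sliding friction is 0.5 to 4 N
- bar_end (a point): centre of the bar's green end face, 18 mm above the bar's underside
- stop_leaf (a joint): flip stop leaf on the fence, rad: 0 = fully down (brass pad hanging in front of the fence), about 1.4 to 1.85 = up at the start, 1.95 = back end. The hinge axis is parallel to jig y; going up, the leaf swings up and back over the fence, away from the robot. A stiff hinge (0.12 N m): it stays wherever it is left and needs about 2 to 4 N at the knob, all the way until it is home
- stop_hinge (a point): point on the hinge axis, in the middle of the leaf's 14 mm width; at jig x = +55 mm and 43 mm above the bench. It is on a blue carriage that is clamped anywhere along the +y half of the fence and slips along it only if pushed with more than about 40 N
- stop_knob (a point): centre of the leaf's orange round grip knob, 16 mm diameter, axis along jig y, 24 mm long between its flat ends (grip it across the ends, from above; it spins freely on its pin, so the fingers need not turn with the leaf). With the leaf down it lies 35 mm towards jig -x from the hinge axis and 39 mm above it (82 mm above the bench), and it moves on a circle about the hinge. Under it are a 10 mm thick stalk and the 14 mm wide leaf
- stop_pad: brass pad of the stop leaf, 16 x 14 x 26 mm; origin at the centre of its flat contact face, which faces jig -y. With the leaf down the face is at jig x = 12 to 28 mm, 19 to 45 mm above the bench. Its y axis stays parallel to jig y whether the leaf is up or down; the bar's green end must come to this face
- petri_dish: bystander: round clear dish 90 mm across, 15 mm high, origin under its centre
- tube_rack: bystander: orange tube rack 100 x 60 x 53 mm, origin under its centre
- sample_jar: bystander: clear jar with white cap, 60 mm across, 75 mm high, origin under its centre
Things that resemble listed ones, but are neither listed nor needed, are in the scene too. Of the things shaped like the bar, the amber one is meant.

How it is judged:
By the outcome, as a careful person would: the job done as asked, in the order asked, and still so for the second after the job is handed in, with the robot touching nothing.
It also fails if it takes over 72 s, if anything falls off the work surface, if the arm or the gripper's body presses on something with over 40 N, if the wrist force passes 120 N, or if a joint passes its speed limit or range.

ROBOT

A 7-joint arm with a two-finger parallel gripper is mounted at the origin on the work surface. World frame = base frame: x ahead of the robot, y to its left, z up, the work surface at z = 0. Lengths are in m, angles in rad, forces in N, time in s.
With the tool pointing down it reaches from about 0.4 to 0.875 m from the base axis. Payload 19.3 kg.
Tool frame: the origin (TCP) lies at the very end of the fingers, on their centre line; the grasp point (between the pads) lies bot.tcp_to_grasp behind it (bot.tcp_to_grasp is the distance from the TCP to the grasp point, in m); z points along the fingers, y is the direction in which the jaws open and shut (so a half turn about z gives the same grasp; the last joint's range is limited). The gripper opens to 85 mm and grips with 20 to 120 N. Pads are 22 mm wide; open, the fingers measure 114 mm over their backs; the gripper's body (76 mm by 85 mm) begins 54 mm behind the grasp point. The pads swing forward as they close: fully open they stand 13 mm farther back than shut.
Start: joints at [-0.07, 0.521, -0.036, 1.599, 0.021, 1.021, -0.113], TCP at [0.625, -0, 0.231] pointing down, gripper open.
Joint ranges: [-2.91, 2.91], [-0.3, 2.13], [-1.5, 1.42], [0.17, 2.43], [-1.26, 4.41], [0.16, 1.93], [-2.52, 2.52]. Speed limits (rad/s): [1.89, 1.89, 2.39, 2.39, 3.01, 3.01, 3.01].

INTERFACE

Orientations are given as [roll, pitch, yaw] about the fixed x, y, z axes, in that order (R = Rz(yaw) Ry(pitch) Rx(roll)).
In Python, from workcell import bot gives the robot as it stands.
- The arm moves only by the tool servo_tool, never from a script. Its argument "targets" is a list of rows, each a list of 2 entries, a list of its own where there are three numbers: the shift along the tool's x, y, z in units of 0.05 m (1.0 is 0.05 m), then the turn about the tool's z in units of 5 degrees (1.0 is 5 degrees). A call has 1 to 12 rows; each row shifts and turns the commanded pose from where the row before left it, along the tool's axes as they then stand; what a row does not reach is not made up. A row lasts 1/8 s, in which the tool goes at most 62.5 mm and 10.7 degrees, less where a joint would pass 70% of its speed; a pose out of reach is approached as far as the arm can. A call with a number of a shift or a turn outside -1 to 1 is refused whole. A call with a gripper value outside its range is refused whole. "gripper" is the opening, from -1 (shut) to 1 (fully open), so that 0 is half open, set as the call begins (left out, the last holds). The fingers move at their own pace and stop on an object; "newtons" is the grip in N (left out, the last holds). Time passes only in rows, so rows that do not move let the fingers close. It gives the time, the measured TCP pose, the force and the opening at its end, in the units of the state.
- bot.observe(): the state, without advancing time (a new reading comes with each control period).
- bot.grab_frame(name): name is "scene" or "side" or "wrist"; returns the picture (480x640x3 uint8, blue, green, red); there is no depth.
- bot.get_calibration(name): a dict with "fx", "fy", "cx", "cy" (pixels), "pose" (4x4, takes a point from camera to world coordinates). Camera axes: x right, y up, looking along -z (the intrinsics and any distortion apply to the point x, -y, -z); pixel columns grow to the right and rows downward; lengths in m; the calibration is good to about 2 mm. A picture is of the moment at which its call begins: read the wrist's pose just before it. get_calibration takes no time and is no camera call; for the wrist camera it gives the pose at the moment of the call.
- bot.job_done(): hands the job in, once; it reports no verdict.
The state is a dict: "clock": time; "qpos": joint angles; "qd": joint speeds; "joint_efforts": joint torques, N m; "position": TCP position; "tool_rot": TCP orientation; "force": force on the tool from outside, world axes, zero at the start; "moment": the same for the moment, N m; "grip_width": finger opening in m.
Only numpy, scipy, OpenCV 4.12 (cv2) and the standard library are available. Lean on these libraries where they do the work, as an engineer would, in place of code of your own. Each camera call takes 0.05 s, during which the arm holds its last target.

## Working session

There is one attempt and no reset: what is moved stays moved. The work goes in short steps, Python scripts to look and compute and a tool call to move; the robot and the scene stay as the last step left them, time stands still between calls to the robot, and variables do not carry over. Pictures are saved under pics/ and viewed, and the job is handed in when it is done.

Besides the shell and the picture viewer there is one more tool, called after "Call:" as a command line: name --argument value ..., lists and objects as JSON in quotes. servo_tool: Moves the arm, as the interface text tells. Its arguments: {"type":"object","properties":{"targets":{"type":"array","items":{"type":"array"}},"gripper":{"type":"number"},"newtons":{"type":"number"}},"required":["targets"]}

```bash
ls; mkdir -p pics; python3 - <<'E'
from workcell import bot
import cv2
for n in ("scene","side","wrist"):
    c=bot.get_calibration(n); im=bot.grab_frame(n); cv2.imwrite(f"pics/{n}0.png",im)
    print(n,c)
print(bot.observe(), bot.tcp_to_grasp)
E
```

```text
pics
scene {'fx': 589.8589729470532, 'fy': 589.8589729470532, 'cx': 323.45261492664395, 'cy': 238.3124994287822, 'pose': array([[ 0.81621798, -0.35149603,  0.458518  ,  1.14578628],
       [ 0.5776126 ,  0.51339936, -0.63465328, -0.8546798 ],
       [-0.01232474,  0.78286119,  0.62207432,  0.90648858],
       [ 0.        ,  0.        ,  0.        ,  1.        ]])}
side {'fx': 624.9992877443847, 'fy': 624.9992877443847, 'cx': 328.94963763876115, 'cy': 247.656833685976, 'pose': array([[ 0.86543133,  0.3297968 , -0.37717725, -0.06094643],
       [-0.501015  ,  0.57497709, -0.64682711, -1.07611677],
       [ 0.00354676,  0.74875591,  0.66283634,  1.16377183],
       [ 0.        ,  0.        ,  0.        ,  1.        ]])}
wrist {'fx': 391.0780730258808, 'fy': 391.0780730258808, 'cx': 316.0598708225005, 'cy': 234.88754075255304, 'pose': array([[ 9.99998253e-01,  5.65014049e-04,  1.78151306e-03,
         6.24218075e-01],
       [-1.11502383e-03,  9.45346985e-01,  3.26064158e-01,
         8.37492290e-02],
       [-1.49991717e-03, -3.26065575e-01,  9.45345964e-01,
         3.72838155e-01],
       [ 0.00000000e+00,  0.00000000e+00,  0.00000000e+00,
         1.00000000e+00]])}
{'clock': 0.15, 'qpos': array([-0.07021577,  0.5218704 , -0.03634138,  1.59989518,  0.02118607,
        1.02106746, -0.11278573]), 'qd': array([ 0.00063323, -0.00256658, -0.00050446, -0.00058176, -0.00089767,
       -0.00033546, -0.00015828]), 'joint_efforts': array([ 4.00798544e-04, -9.27376485e+01,  1.98035471e+00, -3.70049715e+01,
        1.79930578e-02,  6.46477114e-03, -1.41420460e-05]), 'position': array([ 6.24743488e-01, -7.82092167e-06,  2.30855459e-01]), 'tool_rot': array([-3.14073722e+00,  3.80562200e-05,  1.57081920e+00]), 'force': array([ 0.90594834, -0.29629982,  0.5764862 ]), 'moment': array([-0.07032806,  0.00688338,  0.02145472]), 'grip_width': 0.08557119804714453} 0.0187
```

View pics/scene0.png

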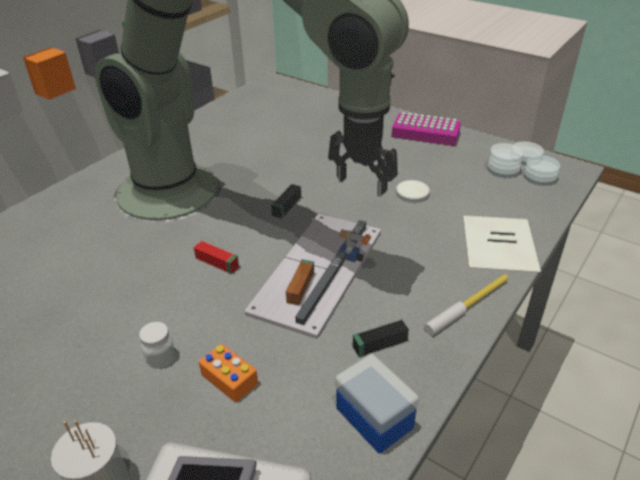

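View pics/side0.png

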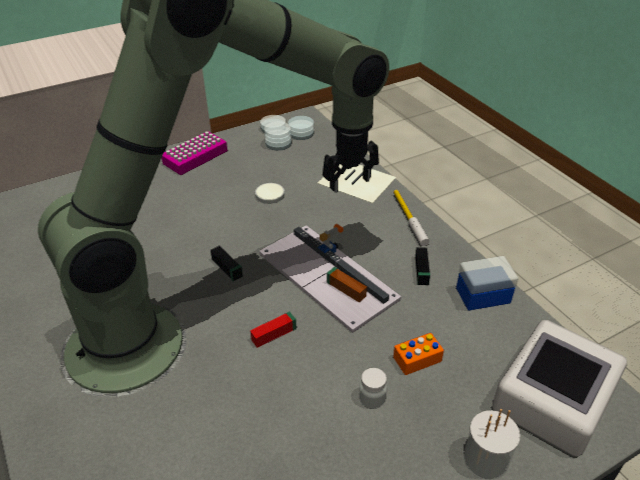

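View pics/wrist0.png

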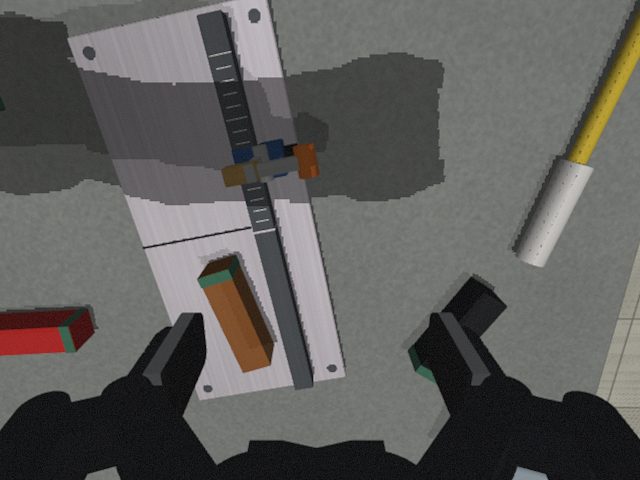

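```bash
python3 - <<'E'
import cv2
im=cv2.imread("pics/wrist0.png")
cv2.imwrite("pics/w0a.png",cv2.resize(im[120:270,130:330],None,fx=4,fy=4,interpolation=cv2.INTER_CUBIC))
cv2.imwrite("pics/w0b.png",cv2.resize(im[240:400,160:360],None,fx=4,fy=3.75,interpolation=cv2.INTER_CUBIC))
cv2.imwrite("pics/w0c.png",cv2.resize(im[0:150,60:280],None,fx=3.6,fy=3.6,interpolation=cv2.INTER_CUBIC))
E
```

```text
(no output)
```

View pics/w0a.png

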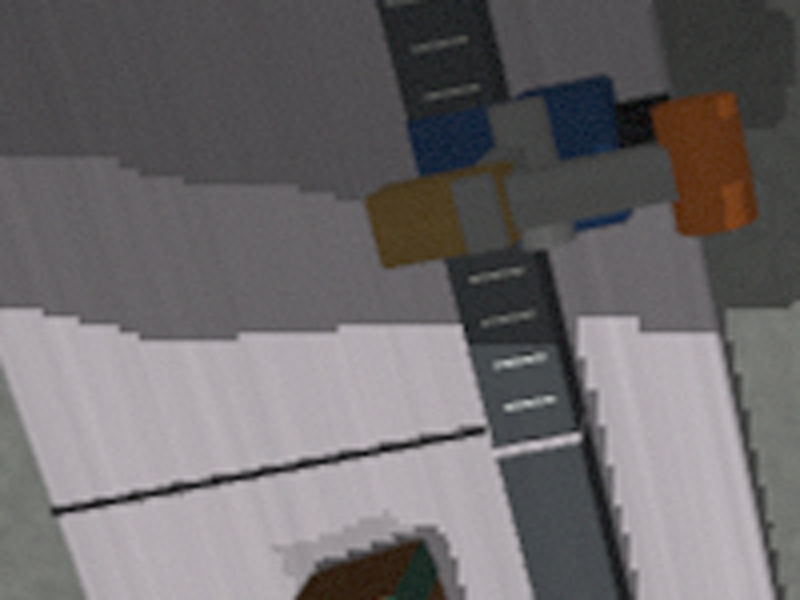

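View pics/w0b.png

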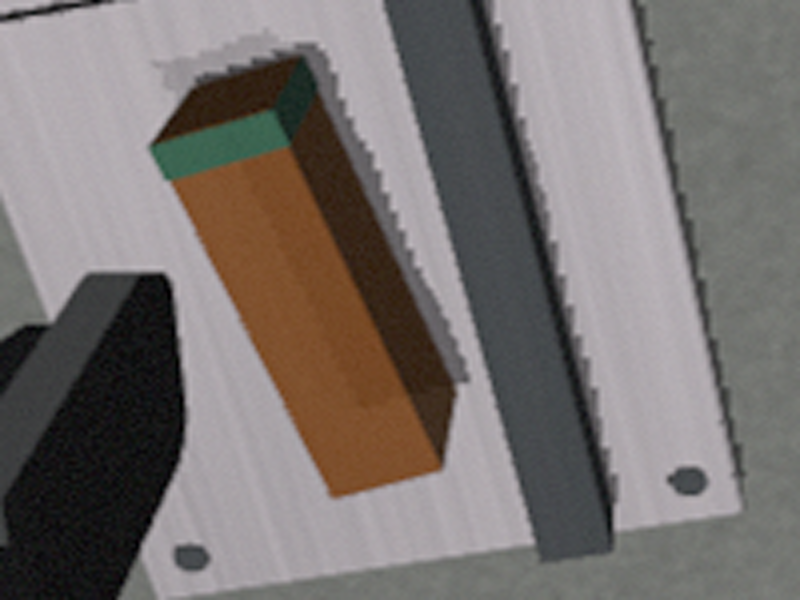

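View pics/w0c.png

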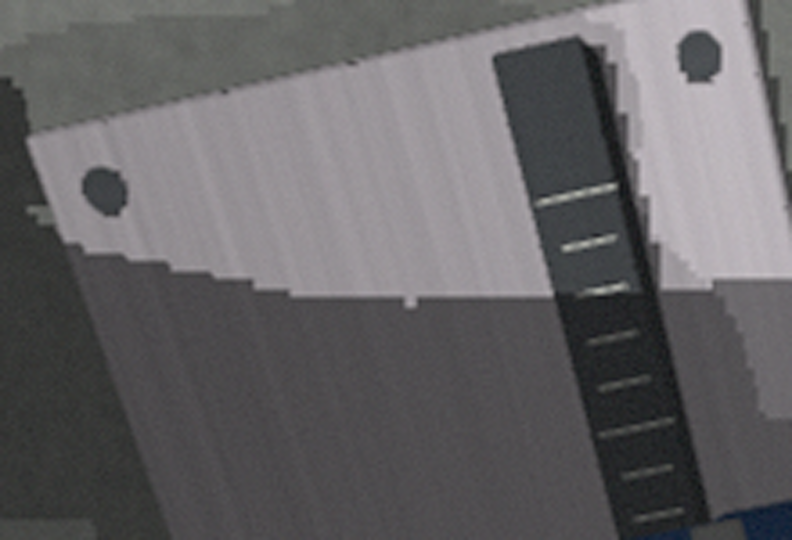

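```bash
cat > h.py <<'E'
import numpy as np, cv2
from scipy.optimize import least_squares
def proj(c,P):
    P=np.atleast_2d(P); T=np.linalg.inv(c["pose"]); q=P@T[:3,:3].T+T[:3,3]
    return np.c_[c["cx"]+c["fx"]*q[:,0]/-q[:,2], c["cy"]-c["fy"]*q[:,1]/-q[:,2]]
def pl(p,L):
    L=np.atleast_2d(L).astype(float); c,s=np.cos(p[2]),np.sin(p[2])
    return np.c_[p[0]+c*L[:,0]-s*L[:,1], p[1]+s*L[:,0]+c*L[:,1], L[:,2]]
def inv(p,W):
    W=np.atleast_2d(W).astype(float); c,s=np.cos(p[2]),np.sin(p[2]); d=W[:,:2]-p[:2]
    return np.c_[c*d[:,0]+s*d[:,1], -s*d[:,0]+c*d[:,1]]
def fit(c,L,px,x0,zoff=0):
    L=np.array(L,float)/1000; px=np.array(px,float)
    r=least_squares(lambda p:(proj(c,pl(p,L))-px).ravel(),x0,loss="soft_l1",x_scale=[.01,.01,.02])
    return r.x, (proj(c,pl(r.x,L))-px).round(1)
def leaf(y,th,jig):
    a=np.arctan2(39,-35)-th; R=np.hypot(39,35)
    return pl(jig,[(55+R*np.cos(a))/1000,y,(43+R*np.sin(a))/1000])
E
python3 - <<'E'
from h import *
from workcell import bot
c=bot.get_calibration("wrist")
jl=[(30,180,35),(50,180,35),(30,-180,35),(50,-180,35),(-85,190,15),(85,-190,15),(-85,0,15),(30,0,15)]
jp=[(196.9,16.1),(220.6,10.6),(295.25,389.9),(313.2,386.1),(67.8,38.3),(345.5,376.5),(143.75,248),(250.5,227.5)]
j,r=fit(c,jl,jp,[.55,.1,.2]); print("jig",j,r.tolist())
bl=[(-15,55,51),(15,55,51),(-15,-55,51),(15,-55,51),(15,55,15),(15,-55,15)]
bp=[(197.5,279.2),(229.5,268.8),(243.25,372.3),(270.25,364.5),(236.25,254.7),(273.75,344.8)]
b,r=fit(c,bl,bp,[.55,.0,.2]); print("bar",b,r.tolist())
print("bar in jig mm",inv(j,[b[:2]])*1000, b[2]-j[2], "corners",inv(j,pl(b,np.array(bl[:4])/1000))*1000)
for kp in [(307,160.75)]:
    s=least_squares(lambda p:(proj(c,leaf(p[0],p[1],j))-kp).ravel(),[.1,1.6],x_scale=[.01,.1]).x
    print("leaf y,th",s, "knob",leaf(*s,j),"down",leaf(s[0],0,j))
# pad check
np.save("jig.npy",j)
E
```

```text
jig [ 0.53714196 -0.03754219  0.19304881] [[-0.7, -0.3], [0.9, -0.5], [-0.3, 1.6], [0.3, 2.4], [-2.0, -0.6], [0.9, 1.7], [-0.9, 0.6], [6.2, -0.4]]
bar [ 0.54774007 -0.11640012  0.31364457] [[0.3, -1.0], [-1.0, 0.0], [-0.8, 1.7], [0.6, 1.7], [0.0, -0.8], [0.8, -0.2]]
bar in jig mm [[ -4.72780849 -79.42631737]] 0.12059576454545715 corners [[ -26.23556723  -26.6303297 ]
 [   3.54654696  -23.02121971]
 [ -13.00216394 -135.83141503]
 [  16.77995024 -132.22230504]]
leaf y,th [0.06160534 1.55506487] knob [[0.61703161 0.04084629 0.07860917]] down [[0.54495133 0.0267558  0.082     ]]
```

```bash
python3 - <<'E'
from h import *
from workcell import bot
j=np.load("jig.npy"); 
J=lambda L: pl(j,np.array(L,float)/1000)
b=[0.5477,-0.1164,0.3136]
for n,(x0,x1,y0,y1) in {"side":(240,420,200,340),"scene":(235,395,205,345)}.items():
    c=bot.get_calibration(n); im=cv2.imread(f"pics/{n}0.png"); k=4
    im=cv2.resize(im[y0:y1,x0:x1],None,fx=k,fy=k,interpolation=cv2.INTER_CUBIC)
    def d(P,col):
        for u,v in proj(c,P): cv2.circle(im,(int((u-x0+.5)*k),int((v-y0+.5)*k)),3,col,-1)
    d(J([(x,y,15) for x in(-85,85) for y in(-190,190)]),(255,0,255))
    d(J([(x,y,35) for x in(30,50) for y in(-180,180)]),(0,255,255))
    d(pl(b,np.array([(x,y,51) for x in(-15,15) for y in(-55,55)])/1000),(0,255,0))
    d(leaf(.0616,1.555,j),(255,0,0)); d(leaf(.0616+.012,1.555,j),(255,255,0)); d(leaf(.0616-.012,1.555,j),(255,255,0))
    cv2.imwrite(f"pics/{n}_ov.png",im)
s=bot.observe(); p=s["position"]; print("tcp jig mm",inv(j,[p])*1000, p[2], "turn units",-np.degrees(j[2])/5)
E
```

```text
tcp jig mm [[93.1752746  20.03060388]] 0.23085545860891932 turn units -2.212176408068434
```

View pics/side_ov.png

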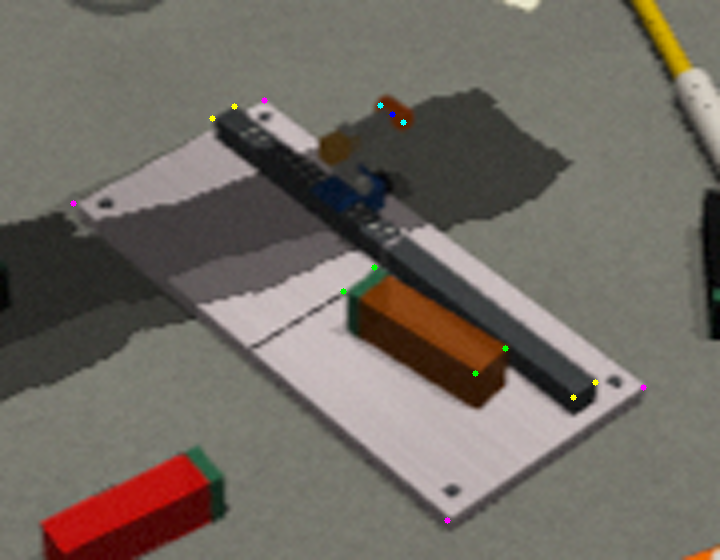

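View pics/scene_ov.png

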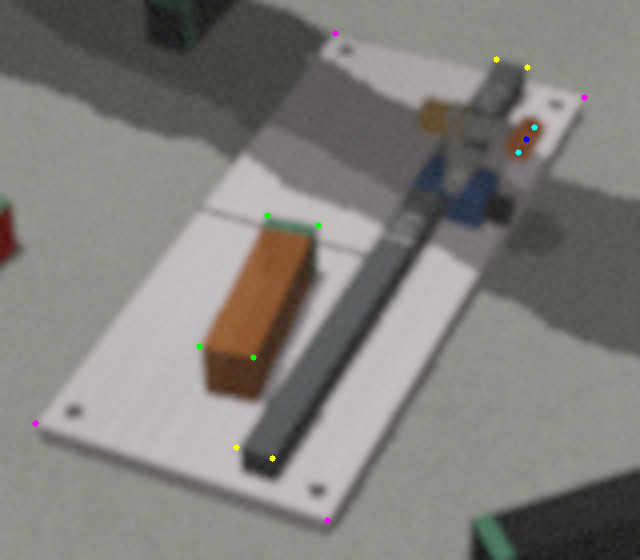

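Call:
servo_tool --targets '[[[0,0,0],-0.74],[[0,0,0],-0.74],[[0,0,0],-0.73],[[0.28,0.28,0.4],0],[[0.28,0.28,0.4],0],[[0.28,0.28,0.4],0],[[0,0,0.4],0],[[0,0,0.4],0],[[0,0,0.3],0],[[0,0,0],0],[[0,0,0],0]]' --gripper -1 --newtons 20

```text
clock: 1.52
position: [0.6585, 0.0491, 0.1169]
tool_rot: [3.141, 0.0, 1.763]
force: [-0.9, -0.6, 0.3]
grip_width: 0.0001
```

```bash
cat > st.py <<'E'
from h import *
from workcell import bot
import sys
j=np.load("jig.npy"); s=bot.observe(); p=s["position"]
R=np.array([[np.cos(j[2]),np.sin(j[2])],[-np.sin(j[2]),np.cos(j[2])]])
print("t",round(s["clock"],2),"jig mm",(inv(j,[p])*1000).round(1),"z",(p[2]*1000).round(1),"rpy",s["tool_rot"].round(4),"yawerr deg",round(np.degrees(s["tool_rot"][2]-np.pi/2-j[2]),2),"F jigxy",(R@s["force"][:2]).round(2),"Fz",s["force"][2].round(2),"grip",s["grip_width"].round(4))
for a in sys.argv[1:]:
    n,f=a.split(":"); c=bot.get_calibration(n); im=bot.grab_frame(n); cv2.imwrite(f"pics/{f}.png",im)
    import pickle; pickle.dump(c,open(f"pics/{f}.pkl","wb"))
E
python3 st.py wrist:w1
```

```text
Traceback (most recent call last):
  File "st.py", line 6, in <module>
    print("t",round(s["clock"],2),"jig mm",(inv(j,[p])*1000).round(1),"z",(p[2]*1000).round(1),"rpy",s["tool_rot"].round(4),"yawerr deg",round(np.degrees(s["tool_rot"][2]-np.pi/2-j[2]),2),"F jigxy",(R@s["force"][:2]).round(2),"Fz",s["force"][2].round(2),"grip",s["grip_width"].round(4))
                                                                                                                                                                                                                                                                     ^^^^^^^^^^^^^^^^^^^^^
AttributeError: 'float' object has no attribute 'round'
```

```bash
sed -i 's/s\["grip_width"\].round(4)/round(s["grip_width"],4)/' st.py; python3 st.py wrist:w1
```

```text
t 1.52 jig mm [[135.8  61.8]] z 116.9 rpy [3.1408e+00 1.0000e-04 1.7634e+00] yawerr deg -0.03 F jigxy [-1.03 -0.39] Fz 0.27 grip 0.0001
```

View pics/w1.png

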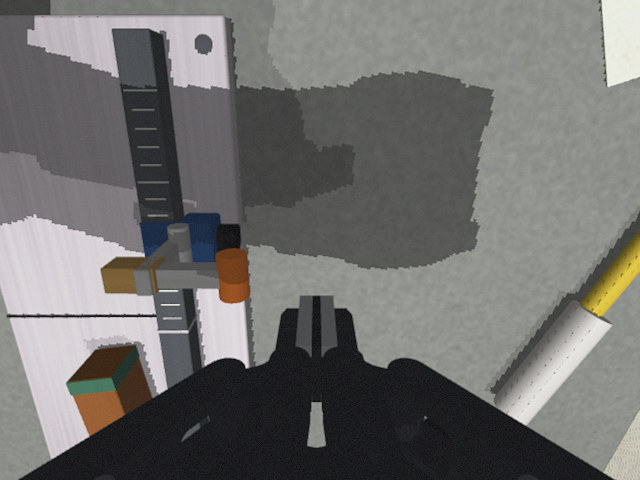

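```bash
python3 - <<'E'
from h import *
import pickle
c=pickle.load(open("pics/w1.pkl","rb")); j=np.load("jig.npy")
for kp in [(232.5,275)]:
    s=least_squares(lambda p:(proj(c,leaf(p[0],p[1],j))-kp).ravel(),[.06,1.6],x_scale=[.01,.1]).x
    print("leaf y,th",s,inv(j,leaf(*s,j))*1000,leaf(*s,j))
J=lambda L: proj(c,pl(j,np.array(L,float)/1000)).round(1)
print(J([(30,180,35),(50,180,35),(85,190,15),(-85,0,15),(30,0,35),(50,0,35)]))
im=cv2.imread("pics/w1.png"); cv2.imwrite("pics/w1z.png",cv2.resize(im[180:380,60:360],None,fx=2.6,fy=2.6,interpolation=cv2.INTER_CUBIC))
E
```

```text
leaf y,th [0.06242432 1.5374438 ] [[92.81118821 62.42431575]] [[0.61625285 0.04152853 0.07928104]]
[[111.1  29.6]
 [150.1  29.6]
 [225.4  15.4]
 [  7.  317.2]
 [157.9 332.8]
 [188.1 332.7]]
```

View pics/w1z.png

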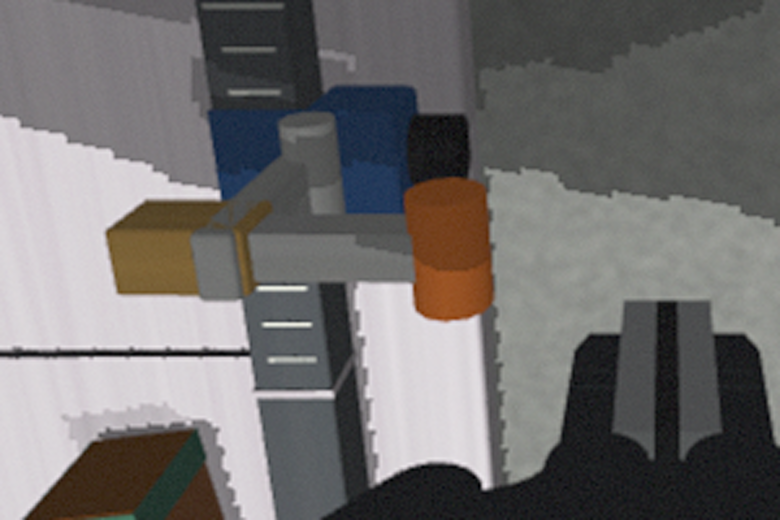

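Call:
servo_tool --targets '[[[0,0,0.3],0],[[0,0,0.3],0],[[0,0,0.3],0],[[0,-0.15,0],0],[[0,-0.15,0],0],[[0,-0.15,0],0],[[0,-0.07,-0.07],0],[[0,-0.07,-0.07],0],[[0,-0.07,-0.07],0],[[0,-0.07,-0.07],0]]'

```text
clock: 2.82
position: [0.6221, 0.0421, 0.0856]
tool_rot: [-3.142, 0.0, 1.764]
force: [2.8, 0.1, 0.6]
grip_width: 0.0
```

```bash
python3 st.py wrist:w2
```

```text
t 2.83 jig mm [[98.7 61.9]] z 85.6 rpy [-3.1416e+00  1.0000e-04  1.7636e+00] yawerr deg -0.01 F jigxy [ 2.72 -0.44] Fz 0.56 grip 0.0
```

View pics/w2.png

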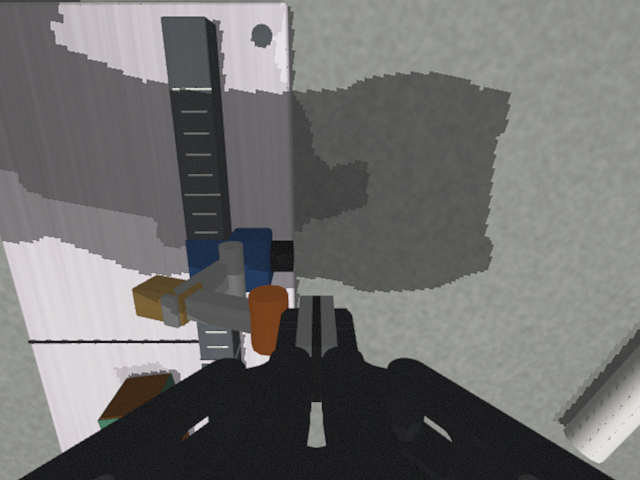

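Call:
servo_tool --targets '[[[0,-0.09,-0.03],0],[[0,-0.09,-0.03],0],[[0,-0.09,-0.03],0],[[0,-0.09,-0.03],0],[[0,-0.09,-0.02],0],[[0,-0.09,-0.01],0],[[0,-0.09,-0.01],0],[[0,-0.09,-0.01],0],[[0,-0.09,0],0],[[0,-0.05,0],0]]'

```text
clock: 4.12
position: [0.5798, 0.034, 0.0938]
tool_rot: [-3.141, -0.0, 1.764]
force: [1.8, -0.2, 0.9]
grip_width: 0.0001
```

```bash
python3 st.py wrist:w3
```

```text
t 4.12 jig mm [[55.6 62. ]] z 93.8 rpy [-3.1414e+00 -1.0000e-04  1.7636e+00] yawerr deg -0.01 F jigxy [ 1.69 -0.55] Fz 0.92 grip 0.0001
```

View pics/w3.png

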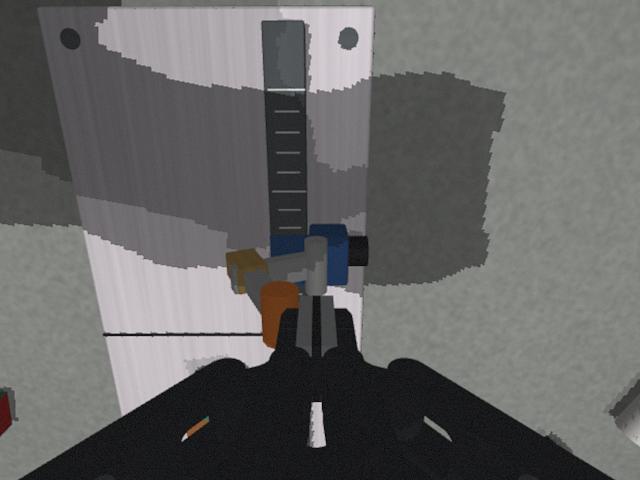

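Call:
servo_tool --targets '[[[0,-0.05,0.01],0],[[0,-0.05,0.01],0],[[0,-0.05,0.02],0],[[0,-0.05,0.02],0],[[0,-0.05,0.02],0],[[0,-0.05,0.02],0]]'

```text
clock: 4.92
position: [0.5652, 0.0311, 0.0887]
tool_rot: [-3.142, -0.0, 1.764]
force: [2.7, -0.5, 0.6]
grip_width: -0.0001
```

```bash
python3 st.py wrist:w4
```

```text
t 4.92 jig mm [[40.8 62. ]] z 88.7 rpy [-3.1415 -0.      1.7636] yawerr deg -0.01 F jigxy [ 2.51 -1.04] Fz 0.64 grip -0.0001
```

View pics/w4.png

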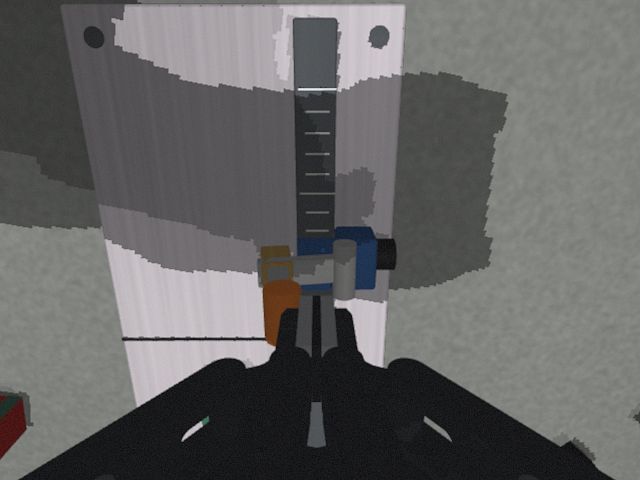

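Call:
servo_tool --targets '[[[0,-0.03,0.02],0],[[0,-0.03,0.02],0],[[0,-0.03,0.015],0],[[0,0,0],0]]'

```text
clock: 5.48
position: [0.5608, 0.0302, 0.0859]
tool_rot: [-3.141, -0.0, 1.764]
force: [1.8, 0.0, -0.5]
grip_width: 0.0
```

```bash
python3 st.py
```

```text
t 5.47 jig mm [[36.2 62. ]] z 85.9 rpy [-3.1412 -0.      1.7636] yawerr deg -0.01 F jigxy [ 1.73 -0.32] Fz -0.47 grip 0.0
```

Call:
servo_tool --targets '[[[0,-0.03,0.005],0],[[0,-0.02,0.005],0],[[0,0,0],0]]'

```text
clock: 5.85
position: [0.5585, 0.0298, 0.0856]
tool_rot: [3.142, 0.0, 1.764]
force: [1.6, 0.1, 0.8]
grip_width: -0.0
```

```bash
python3 st.py
```

```text
t 5.85 jig mm [[33.9 62. ]] z 85.6 rpy [3.1416 0.     1.7637] yawerr deg -0.01 F jigxy [ 1.56 -0.17] Fz 0.78 grip -0.0
```

Call:
servo_tool --targets '[[[0,-0.02,0.005],0],[[0,-0.02,0.005],0],[[0,0,0],0]]'

```text
clock: 6.22
position: [0.5578, 0.0297, 0.0856]
tool_rot: [3.139, 0.0, 1.764]
force: [6.4, 0.0, 3.8]
grip_width: 0.0001
```

```bash
python3 st.py wrist:w5
```

```text
t 6.22 jig mm [[33.1 62. ]] z 85.6 rpy [3.1389 0.     1.7637] yawerr deg -0.01 F jigxy [ 6.31 -1.23] Fz 3.81 grip 0.0001
```

View pics/w5.png

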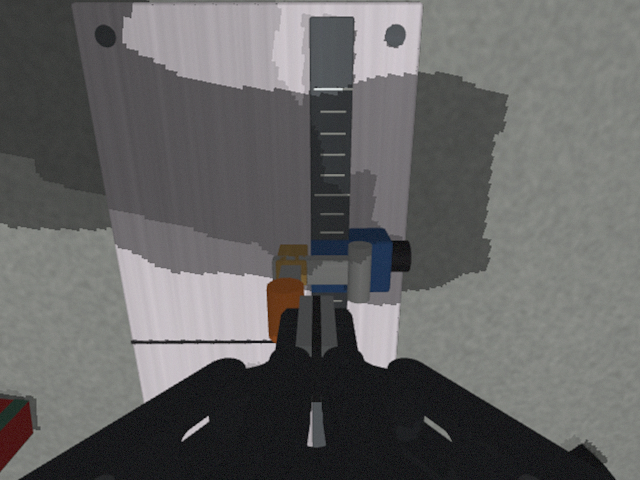

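Call:
servo_tool --targets '[[[0,-0.015,0.01],0],[[0,0,0],0],[[0,0,0],0]]'

```text
clock: 6.65
position: [0.5576, 0.0296, 0.0854]
tool_rot: [3.138, 0.0, 1.764]
force: [9.2, 0.4, 5.0]
grip_width: 0.0002
```

```bash
python3 st.py
```

```text
t 6.65 jig mm [[33. 62.]] z 85.4 rpy [3.1377e+00 1.0000e-04 1.7637e+00] yawerr deg -0.01 F jigxy [ 9.13 -1.34] Fz 5.0 grip 0.0002
```

Call:
servo_tool --targets '[[[0,0.15,0],0],[[0,0.15,-0.2],0],[[0,0,-0.5],0],[[-0.3,-0.2,-0.5],0],[[-0.5,-0.35,-0.3],0],[[-0.5,-0.35,0],0],[[-0.5,-0.35,0],0],[[-0.5,-0.35,0],0],[[-0.4,-0.35,0],0],[[-0.3,-0.3,0],0],[[0,0,0],0],[[0,0,0],0]]'

```text
clock: 8.15
position: [0.4894, -0.136, 0.1598]
tool_rot: [3.141, -0.0, 1.764]
force: [-0.5, 0.5, 0.1]
grip_width: 0.0003
```

```bash
python3 st.py wrist:w6 side:s6 scene:c6; python3 - <<'E'
import cv2
im=cv2.imread("pics/s6.png"); cv2.imwrite("pics/s6z.png",cv2.resize(im[130:340,220:460],None,fx=2.8,fy=2.8,interpolation=cv2.INTER_CUBIC))
im=cv2.imread("pics/c6.png"); cv2.imwrite("pics/c6z.png",cv2.resize(im[130:350,220:460],None,fx=2.7,fy=2.7,interpolation=cv2.INTER_CUBIC))
E
```

```text
t 8.15 jig mm [[-65.7 -87.5]] z 159.8 rpy [ 3.1413e+00 -3.0000e-04  1.7641e+00] yawerr deg 0.01 F jigxy [-0.36  0.57] Fz 0.15 grip 0.0003
```

View pics/w6.png

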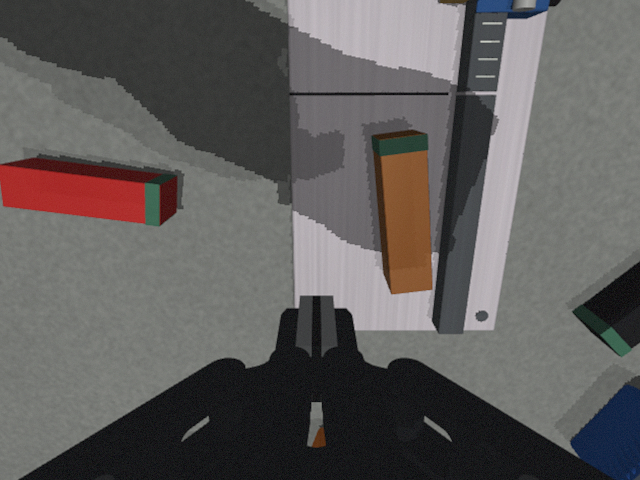

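View pics/s6z.png

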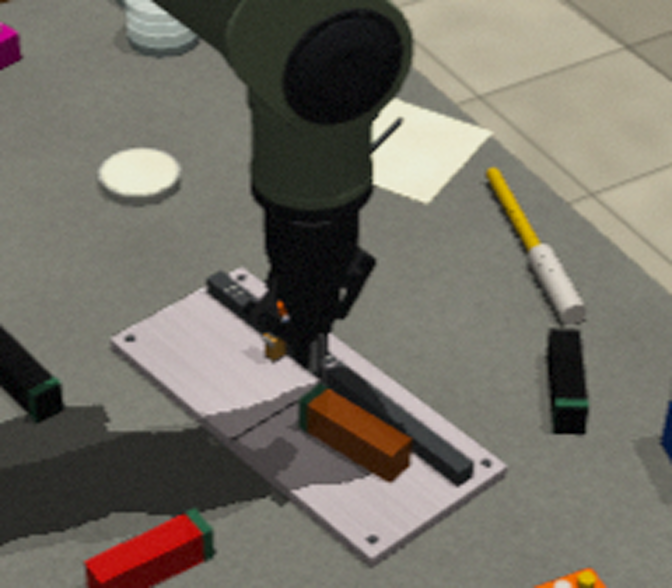

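View pics/c6z.png

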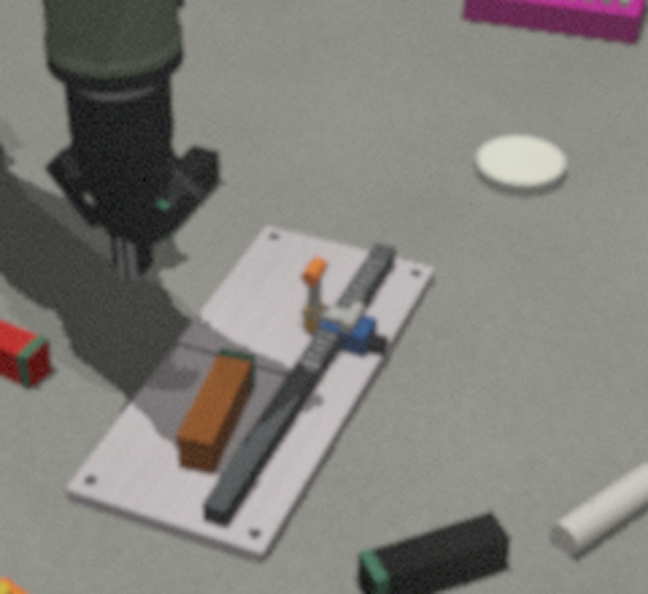

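```bash
python3 - <<'E'
from h import *
import pickle
c=pickle.load(open("pics/w6.pkl","rb")); j=np.load("jig.npy")
t=np.array([-65.7,-87.5,159.8])
for dy in (0,7,11):
  for dz in (0,10,20,30,40,54):
    print(dy,dz,proj(c,pl(j,(t+[[ -15,dy,dz],[-7,dy,dz],[7,dy,dz],[15,dy,dz]])/1000)).round(0).tolist())
im=cv2.imread("pics/w6.png"); cv2.imwrite("pics/w6z.png",cv2.resize(im[280:380,240:400],None,fx=5,fy=5,interpolation=cv2.INTER_CUBIC))
cv2.imwrite("pics/w6b.png",cv2.resize(im[70:350,280:520],None,fx=2.1*1.0,fy=2.1,interpolation=cv2.INTER_CUBIC))
E
```

```text
0 0 [[282.0, 315.0], [301.0, 315.0], [335.0, 315.0], [355.0, 315.0]]
0 10 [[280.0, 328.0], [300.0, 328.0], [336.0, 328.0], [357.0, 328.0]]
0 20 [[277.0, 343.0], [299.0, 343.0], [338.0, 343.0], [360.0, 343.0]]
0 30 [[275.0, 361.0], [298.0, 361.0], [339.0, 361.0], [363.0, 361.0]]
0 40 [[272.0, 380.0], [297.0, 380.0], [341.0, 380.0], [366.0, 380.0]]
0 54 [[266.0, 414.0], [294.0, 414.0], [344.0, 414.0], [372.0, 414.0]]
7 0 [[281.0, 300.0], [301.0, 300.0], [335.0, 300.0], [355.0, 300.0]]
7 10 [[279.0, 312.0], [300.0, 312.0], [337.0, 312.0], [358.0, 312.0]]
7 20 [[277.0, 327.0], [299.0, 327.0], [338.0, 327.0], [360.0, 327.0]]
7 30 [[274.0, 343.0], [298.0, 343.0], [340.0, 343.0], [364.0, 343.0]]
7 40 [[271.0, 362.0], [296.0, 362.0], [341.0, 362.0], [367.0, 362.0]]
7 54 [[265.0, 394.0], [294.0, 394.0], [345.0, 394.0], [373.0, 394.0]]
11 0 [[281.0, 291.0], [301.0, 291.0], [336.0, 291.0], [355.0, 291.0]]
11 10 [[279.0, 303.0], [300.0, 303.0], [337.0, 303.0], [358.0, 303.0]]
11 20 [[276.0, 317.0], [299.0, 317.0], [338.0, 317.0], [361.0, 317.0]]
11 30 [[274.0, 333.0], [298.0, 333.0], [340.0, 333.0], [364.0, 333.0]]
11 40 [[270.0, 351.0], [296.0, 351.0], [342.0, 351.0], [368.0, 351.0]]
11 54 [[265.0, 382.0], [294.0, 382.0], [345.0, 382.0], [374.0, 382.0]]
```

View pics/w6z.png

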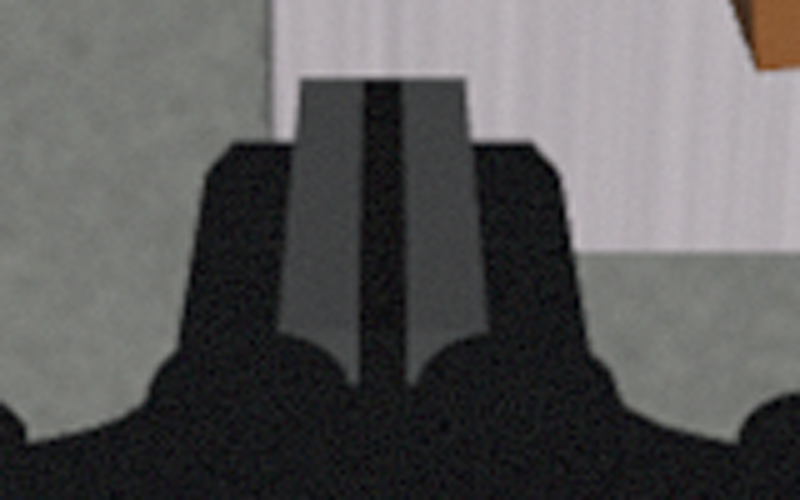

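View pics/w6b.png

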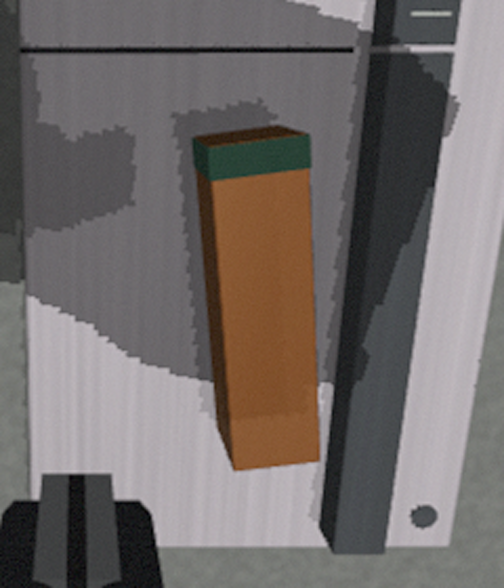

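```bash
python3 - <<'E'
import cv2
im=cv2.imread("pics/w6.png")
a=cv2.convertScaleAbs(im,alpha=1.8)
cv2.imwrite("pics/w6c.png",cv2.resize(a[115:165,360:440],None,fx=10,fy=10,interpolation=cv2.INTER_CUBIC))
cv2.imwrite("pics/w6d.png",cv2.resize(a[260:310,370:450],None,fx=10,fy=10,interpolation=cv2.INTER_CUBIC))
E
```

```text
(no output)
```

View pics/w6c.png

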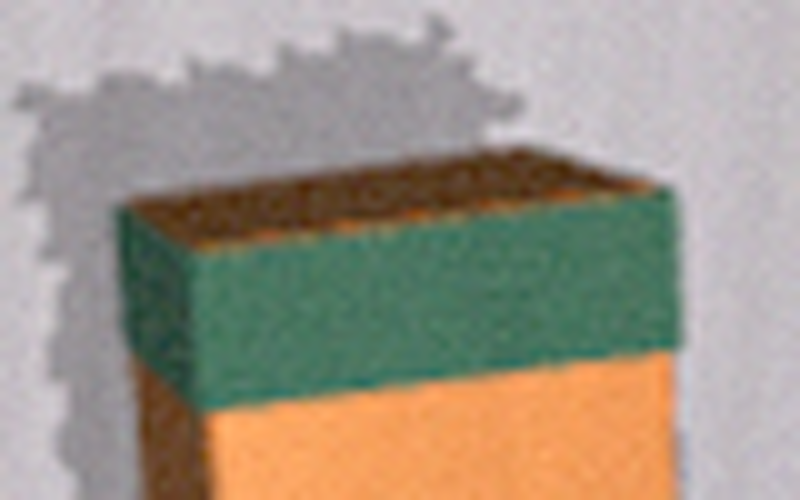

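View pics/w6d.png

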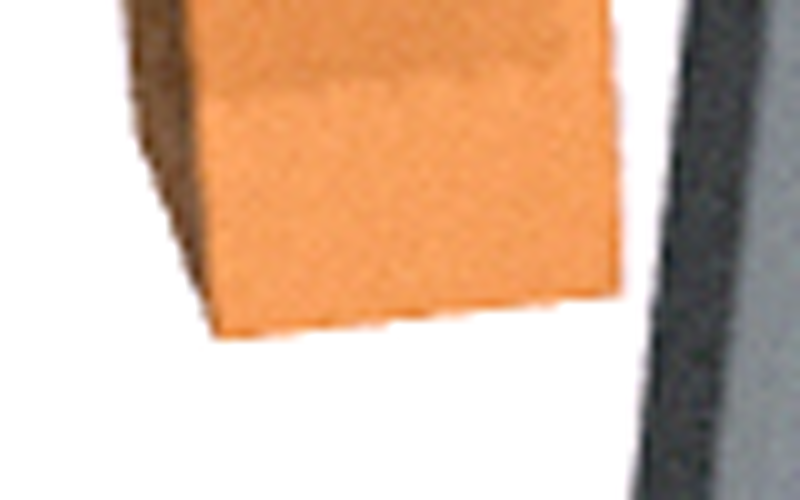

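```bash
python3 - <<'E'
from h import *
import pickle
c=pickle.load(open("pics/w6.pkl","rb")); j=np.load("jig.npy")
bl=[(-15,55,51),(15,55,51),(-15,-55,51),(15,-55,51),(-15,55,15),(15,55,15),(-15,-55,15)]
bp=np.array([(379.5,139.5),(427.2,133.5),(391.2,293.8),(432.2,289.5),(371.8,135.8),(413,130),(384,274)])-.45
b,r=fit(c,bl,bp,[.55,-.11,.3]); print(b,r.tolist())
print(inv(j,[b[:2]])*1000, np.degrees(b[2]-j[2]))
print(proj(c,pl(j,np.array([(30,-180,35),(50,-180,35),(-85,0,15),(-85,-190,15),(85,-190,15),(30,0,35)])/1000)).round(1).tolist())
E
```

```text
[ 0.54705467 -0.11635658  0.32298749] [[-0.4, 0.1], [0.0, -0.4], [0.0, 1.8], [1.0, 1.2], [-0.3, -1.0], [0.7, -0.9], [-0.9, 0.5]]
[[ -5.39212431 -79.25209163]] 7.4449380359330695
[[438.1, 335.6], [463.4, 335.6], [289.3, 94.7], [294.5, 332.5], [494.8, 332.3], [466.4, 94.1]]
```

Call:
servo_tool --targets '[[[0.04,0.4,0],0],[[0.04,0.4,0],0],[[0.08,0.4,0],0],[[0,0,0],-0.75],[[0,0,0.3],-0.74],[[0,0,0.45],0],[[0,0,0.45],0],[[0,0,0.45],0],[[0,0,0.4],0],[[0,0,0.2],0],[[0,0,0],0]]' --gripper 0.35 --newtons 20

```text
clock: 9.68
position: [0.5462, -0.1169, 0.0467]
tool_rot: [-3.141, -0.0, 1.894]
force: [-0.1, -0.1, -0.6]
grip_width: 0.0579
```

```bash
python3 st.py wrist:w7
```

```text
t 9.68 jig mm [[ -6.4 -79.7]] z 46.7 rpy [-3.1408e+00 -4.0000e-04  1.8941e+00] yawerr deg 7.46 F jigxy [-0.09 -0.1 ] Fz -0.6 grip 0.0579
```

View pics/w7.png

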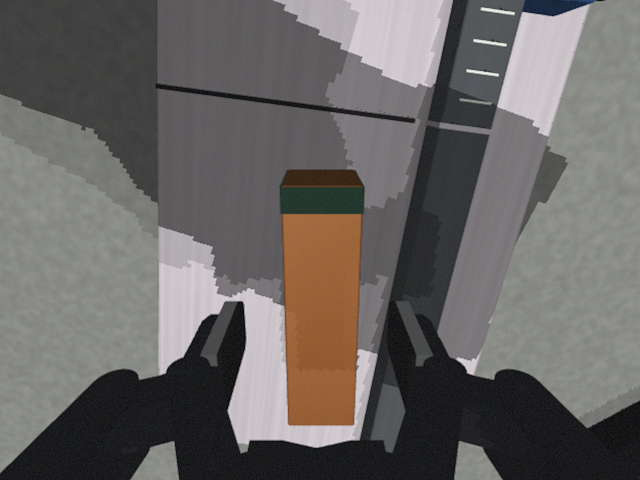

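Call:
servo_tool --targets '[[[0,0.03,0.08],0],[[0,0,0.08],0],[[0,0,0],0]]'

```text
clock: 10.1
position: [0.5476, -0.1168, 0.0389]
tool_rot: [-3.141, -0.0, 1.894]
force: [0.0, -0.3, 0.4]
grip_width: 0.0575
```

Call:
servo_tool --targets '[[[0,0,0],0],[[0,0,0],0],[[0,0,0],0],[[0,0,0],0],[[0,0,0],0],[[0,0,0],0]]' --gripper -1 --newtons 20

```text
clock: 10.85
position: [0.5477, -0.1168, 0.0393]
tool_rot: [3.141, 0.0, 1.894]
force: [-1.8, -0.3, 5.9]
grip_width: 0.0296
```

```bash
python3 st.py
```

```text
t 10.85 jig mm [[ -4.8 -79.9]] z 39.3 rpy [3.1415e+00 1.0000e-04 1.8936e+00] yawerr deg 7.43 F jigxy [-1.81  0.04] Fz 5.94 grip 0.0296
```

Call:
servo_tool --targets '[[[0,0,-0.02],0],[[0,0,0],0.5],[[0,0,0],0.5],[[0,0,0],0.49],[[0,0,0],0],[[0,0.1,0],0],[[0,0.1,0],0],[[0,0.1,0],0],[[0,0,0],0]]'

```text
clock: 11.98
position: [0.5628, -0.1138, 0.04]
tool_rot: [3.141, -0.0, 1.764]
force: [0.2, -0.4, -2.3]
grip_width: 0.0293
```

```bash
python3 st.py wrist:w8
```

```text
t 11.97 jig mm [[ 10.6 -79.7]] z 40.0 rpy [ 3.1414 -0.      1.7639] yawerr deg 0.01 F jigxy [ 0.11 -0.41] Fz -2.25 grip 0.0293
```

View pics/w8.png

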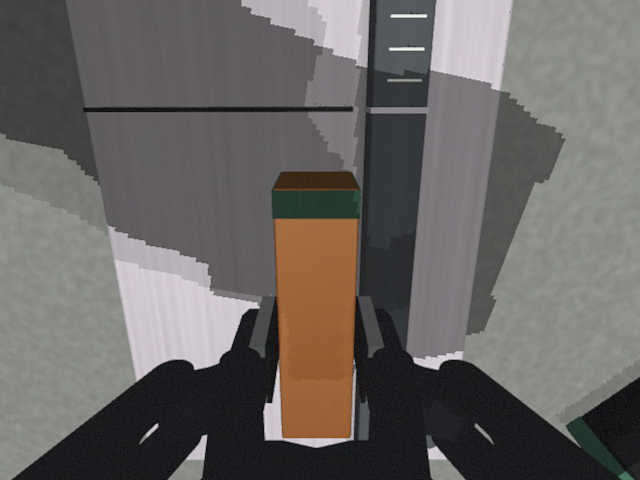

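Call:
servo_tool --targets '[[[0,0,0.01],0],[[0.15,0,0],0],[[0.15,0,0],0],[[0.15,0,0],0],[[0.15,0,0],0],[[0.15,0,0],0],[[0.15,0,0],0],[[0.15,0,0],0],[[0.15,0,0],0],[[0.1,0,0],0],[[0,0,0],0]]'

```text
clock: 13.4
position: [0.5499, -0.0498, 0.0396]
tool_rot: [3.142, -0.0, 1.764]
force: [-0.9, -0.2, -3.4]
grip_width: 0.0294
```

```bash
python3 st.py wrist:w9; python3 - <<'E'
import cv2
im=cv2.imread("pics/w9.png"); im=cv2.convertScaleAbs(im,alpha=1.6)
cv2.imwrite("pics/w9z.png",cv2.resize(im[80:300,230:430],None,fx=2.7,fy=2.7,interpolation=cv2.INTER_CUBIC))
E
```

```text
t 13.4 jig mm [[ 10.2 -14.4]] z 39.6 rpy [ 3.1416e+00 -1.0000e-04  1.7642e+00] yawerr deg 0.02 F jigxy [-0.9  -0.01] Fz -3.41 grip 0.0294
```

View pics/w9z.png

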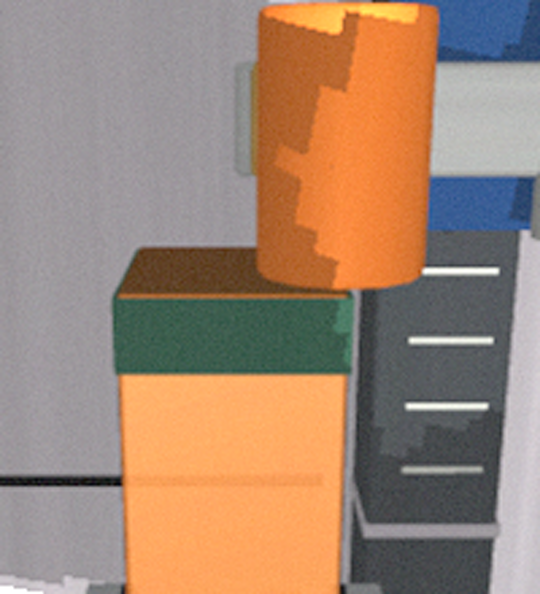

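Call:
servo_tool --targets '[[[0,0.03,0.01],0],[[0,0.02,0],0],[[0,0.02,0],0],[[0,0,0],0]]'

```text
clock: 13.95
position: [0.5533, -0.05, 0.0392]
tool_rot: [-3.141, 0.0, 1.763]
force: [-3.0, 0.3, 4.9]
grip_width: 0.0294
```

```bash
python3 st.py
```

```text
t 13.95 jig mm [[ 13.4 -15.3]] z 39.2 rpy [-3.1412e+00  2.0000e-04  1.7629e+00] yawerr deg -0.05 F jigxy [-2.9   0.91] Fz 4.92 grip 0.0294
```

Call:
servo_tool --targets '[[[0,0.02,-0.005],0],[[0,0,0],0]]'

```text
clock: 14.2
position: [0.5547, -0.0494, 0.0393]
tool_rot: [3.141, 0.0, 1.763]
force: [0.2, 0.1, -1.3]
grip_width: 0.0295
```

```bash
python3 st.py
```

```text
t 14.2 jig mm [[ 14.9 -15. ]] z 39.3 rpy [3.1412e+00 1.0000e-04 1.7635e+00] yawerr deg -0.02 F jigxy [0.19 0.1 ] Fz -1.27 grip 0.0295
```

Call:
servo_tool --targets '[[[0,0.02,0],0],[[0,0,0],0]]'

```text
clock: 14.45
position: [0.5553, -0.0492, 0.0393]
tool_rot: [-3.141, 0.0, 1.764]
force: [-1.2, -1.1, 0.4]
grip_width: 0.0295
```

Call:
servo_tool --targets '[[[0,0.015,0],0],[[0,0,0],0]]'

```text
clock: 14.7
position: [0.5554, -0.0492, 0.0393]
tool_rot: [-3.14, 0.0, 1.763]
force: [-5.4, -2.0, 4.8]
grip_width: 0.0293
```

```bash
python3 st.py
```

```text
t 14.7 jig mm [[ 15.6 -14.9]] z 39.3 rpy [-3.1401  0.      1.7635] yawerr deg -0.02 F jigxy [-5.64 -0.91] Fz 4.8 grip 0.0293
```

Call:
servo_tool --targets '[[[0,0.01,0],0],[[0,0,0],0]]'

```text
clock: 14.95
position: [0.5554, -0.0492, 0.0393]
tool_rot: [-3.139, -0.0, 1.763]
force: [-9.4, -1.7, 8.2]
grip_width: 0.0295
```

Call:
servo_tool --targets '[[[0,0,0],0],[[0,0,0],0],[[0,0,0],0],[[0,0,-0.3],0],[[0,0,-0.5],0],[[0,0,-0.4],0],[[0,0,0],0]]' --gripper 0.25

```text
clock: 15.82
position: [0.5576, -0.0489, 0.1014]
tool_rot: [3.138, 0.001, 1.763]
force: [0.6, 0.2, 0.7]
grip_width: 0.0535
```

```bash
python3 st.py wrist:w10; python3 - <<'E'
import cv2
im=cv2.imread("pics/w10.png"); im=cv2.convertScaleAbs(im,alpha=1.4)
cv2.imwrite("pics/w10z.png",cv2.resize(im[80:400,200:480],None,fx=1.85,fy=1.85,interpolation=cv2.INTER_CUBIC))
E
```

```text
t 15.82 jig mm [[ 17.9 -15.1]] z 101.4 rpy [3.1385e+00 7.0000e-04 1.7634e+00] yawerr deg -0.03 F jigxy [0.65 0.05] Fz 0.7 grip 0.0535
```

View pics/w10z.png

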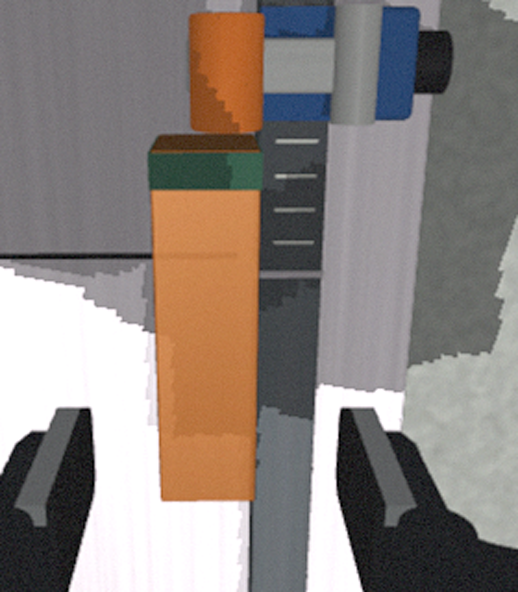

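Call:
servo_tool --targets '[[[-0.4,-0.05,0],0],[[-0.4,-0.05,0],0],[[-0.4,0,0],0],[[-0.4,0,0],0],[[-0.1,0,0.2],0],[[0,0,0.4],0],[[0,0,0.4],0],[[0,0,0.4],0],[[0,0,0.12],0],[[0,0,0],0]]' --gripper -1

```text
clock: 17.12
position: [0.5678, -0.1331, 0.023]
tool_rot: [-3.141, -0.0, 1.764]
force: [0.2, -0.6, 1.3]
grip_width: 0.0
```

```bash
python3 st.py wrist:w11; python3 - <<'E'
import pickle,numpy as np,sys
sys.path.insert(0,'.')
E
```

```text
t 17.12 jig mm [[ 11.8 -99.6]] z 23.0 rpy [-3.1410e+00 -2.0000e-04  1.7638e+00] yawerr deg -0.0 F jigxy [ 0.08 -0.61] Fz 1.26 grip 0.0
```

View pics/w11.png

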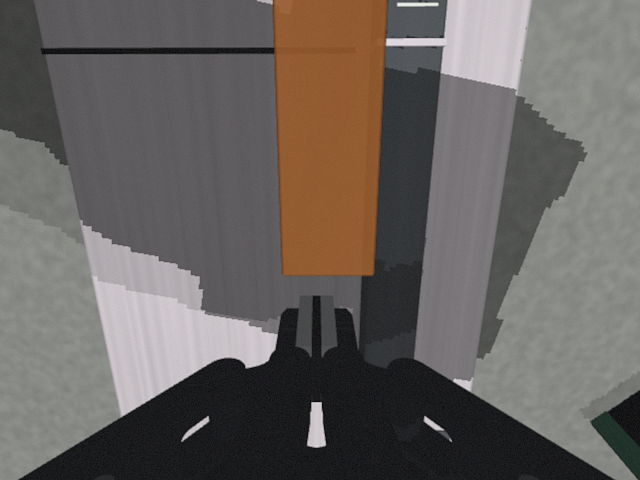

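Call:
servo_tool --targets '[[[0.15,0,0],0],[[0.15,0,0],0],[[0.04,0,0],0],[[0.04,0,0],0],[[0.04,0,0],0],[[0.04,0,0],0]]'

```text
clock: 17.92
position: [0.5636, -0.1109, 0.0234]
tool_rot: [3.141, 0.0, 1.763]
force: [0.2, -3.0, 1.6]
grip_width: 0.0001
```

```bash
python3 st.py
```

```text
t 17.93 jig mm [[ 11.9 -77.1]] z 23.4 rpy [3.1414e+00 4.0000e-04 1.7633e+00] yawerr deg -0.03 F jigxy [-0.42 -3.02] Fz 1.63 grip 0.0001
```

Call:
servo_tool --targets '[[[0.03,0,0],0],[[0.03,0,0],0],[[0.03,0,0],0],[[0.03,0,0],0]]'

```text
clock: 18.42
position: [0.5624, -0.1047, 0.0233]
tool_rot: [3.142, 0.0, 1.764]
force: [0.4, -2.1, 1.1]
grip_width: -0.0
```

```bash
python3 st.py wrist:w12; python3 - <<'E'
import cv2
im=cv2.imread("pics/w12.png"); im=cv2.convertScaleAbs(im,alpha=1.4)
cv2.imwrite("pics/w12z.png",cv2.resize(im[0:400,200:480],None,fx=1.5,fy=1.5,interpolation=cv2.INTER_CUBIC))
E
```

```text
t 18.43 jig mm [[ 11.9 -70.8]] z 23.3 rpy [3.1416 0.     1.7636] yawerr deg -0.01 F jigxy [ 0.03 -2.17] Fz 1.09 grip -0.0
```

View pics/w12z.png

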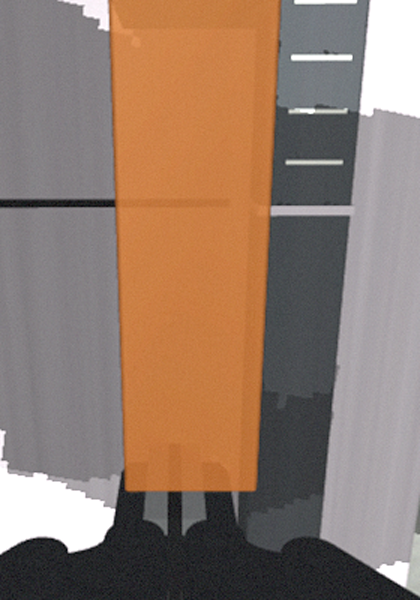

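Call:
servo_tool --targets '[[[0.02,0,0],0],[[0.02,0,0],0]]'

```text
clock: 18.73
position: [0.562, -0.1028, 0.0233]
tool_rot: [-3.142, -0.0, 1.764]
force: [1.0, -1.5, 2.2]
grip_width: 0.0001
```

Call:
servo_tool --targets '[[[0.02,0,0],0],[[0,0,0],0]]'

```text
clock: 18.98
position: [0.5618, -0.1016, 0.0233]
tool_rot: [-3.141, -0.0, 1.764]
force: [0.8, -0.6, -0.6]
grip_width: 0.0002
```

```bash
python3 st.py
```

```text
t 18.98 jig mm [[ 11.9 -67.6]] z 23.3 rpy [-3.1415e+00 -2.0000e-04  1.7638e+00] yawerr deg -0.01 F jigxy [ 0.66 -0.75] Fz -0.58 grip 0.0002
```

Call:
servo_tool --targets '[[[0.02,0,0],0],[[0,0,0],0]]'

```text
clock: 19.23
position: [0.5615, -0.1007, 0.0232]
tool_rot: [-3.141, -0.0, 1.764]
force: [0.5, -0.6, 0.6]
grip_width: 0.0002
```

Call:
servo_tool --targets '[[[0.015,0,0],0],[[0,0,0],0]]'

```text
clock: 19.48
position: [0.5614, -0.1001, 0.0233]
tool_rot: [-3.141, 0.0, 1.764]
force: [-0.1, -1.0, -0.6]
grip_width: 0.0003
```

```bash
python3 st.py
```

```text
t 19.48 jig mm [[ 11.8 -66.1]] z 23.3 rpy [-3.1415  0.      1.7636] yawerr deg -0.02 F jigxy [-0.26 -0.92] Fz -0.56 grip 0.0003
```

Call:
servo_tool --targets '[[[0.015,0,0],0],[[0,0,0],0]]'

```text
clock: 19.73
position: [0.5613, -0.1, 0.0233]
tool_rot: [-3.142, 0.001, 1.763]
force: [0.6, -6.0, -1.0]
grip_width: 0.0
```

Call:
servo_tool --targets '[[[0.015,0,0],0],[[0,0,0],0]]'

```text
clock: 19.98
position: [0.5612, -0.1, 0.0233]
tool_rot: [-3.142, 0.001, 1.763]
force: [2.1, -9.0, -1.5]
grip_width: -0.0003
```

```bash
python3 st.py side:s13 scene:c13;python3 - <<'E'
import cv2
im=cv2.imread("pics/c13.png"); cv2.imwrite("pics/c13z.png",cv2.resize(im[200:340,230:400],None,fx=4,fy=4,interpolation=cv2.INTER_CUBIC))
E
```

```text
t 19.98 jig mm [[ 11.6 -65.9]] z 23.3 rpy [-3.1415e+00  1.4000e-03  1.7626e+00] yawerr deg -0.07 F jigxy [ 0.32 -9.27] Fz -1.47 grip -0.0003
```

View pics/c13z.png

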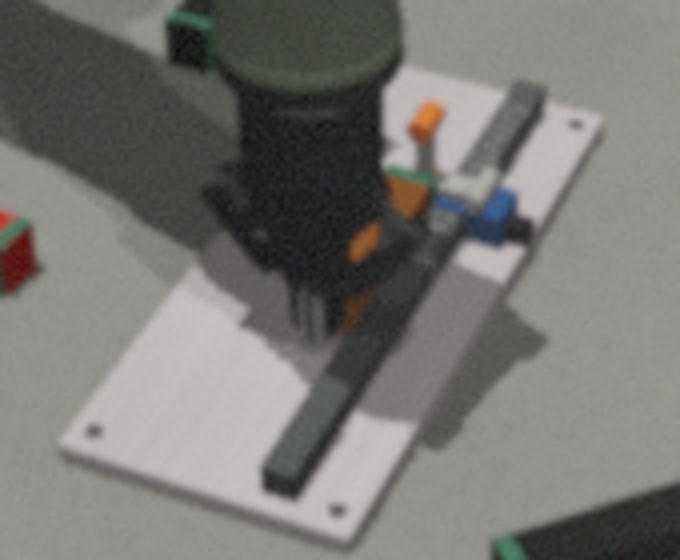

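Call:
servo_tool --targets '[[[-0.005,0,0],0],[[0,0,0],0],[[0,0,0],0],[[0,0,0],0]]'

```text
clock: 20.58
position: [0.5612, -0.1, 0.0233]
tool_rot: [-3.142, 0.001, 1.763]
force: [0.8, -8.3, -1.7]
grip_width: 0.0002
```

Call:
servo_tool --targets '[[[0,0,0],0]]'

```text
clock: 20.7
position: [0.5613, -0.1, 0.0234]
tool_rot: [3.142, 0.001, 1.763]
force: [0.9, -7.9, -1.4]
grip_width: 0.0001
```

```bash
python3 st.py
```

```text
t 20.7 jig mm [[ 11.7 -65.9]] z 23.4 rpy [3.1416e+00 1.1000e-03 1.7627e+00] yawerr deg -0.06 F jigxy [-0.67 -7.94] Fz -1.39 grip 0.0001
```

Call:
servo_tool --targets '[[[-0.02,0,0],0],[[-0.05,0,0],0],[[-0.2,0,0],0],[[-0.2,0,-0.1],0],[[0,0,-0.5],0],[[0,0,-0.5],0],[[0.1,0,-0.5],0],[[0.1,0,-0.4],0],[[0,0,0],0],[[0,0,0],0]]'

```text
clock: 21.95
position: [0.5636, -0.1126, 0.1229]
tool_rot: [-3.141, -0.0, 1.763]
force: [0.1, 0.7, -1.2]
grip_width: -0.0002
```

```bash
python3 st.py wrist:w14; python3 - <<'E'
import cv2
im=cv2.imread("pics/w14.png"); im=cv2.convertScaleAbs(im,alpha=1.4)
cv2.imwrite("pics/w14z.png",cv2.resize(im[0:300,200:480],None,fx=2,fy=2,interpolation=cv2.INTER_CUBIC))
E
```

```text
t 21.95 jig mm [[ 11.6 -78.8]] z 122.9 rpy [-3.1412 -0.      1.7632] yawerr deg -0.04 F jigxy [0.23 0.71] Fz -1.15 grip -0.0002
```

View pics/w14z.png

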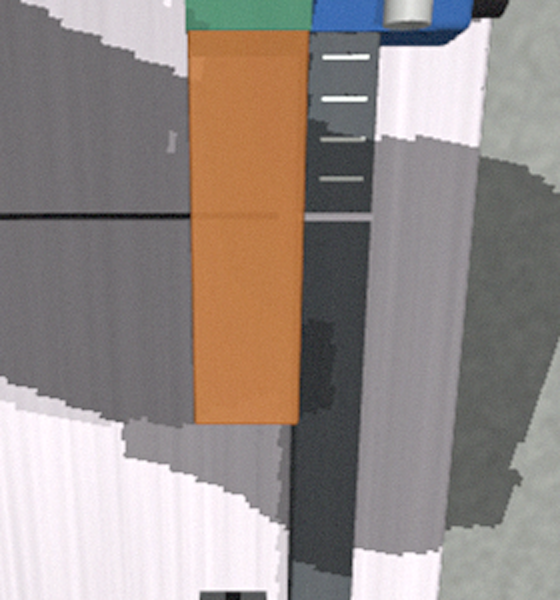

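```bash
python3 - <<'E'
from h import *
import pickle
c=pickle.load(open("pics/w14.pkl","rb")); j=np.load("jig.npy")
im=cv2.imread("pics/w14.png").astype(float)
hsv=cv2.cvtColor(im.astype(np.uint8),cv2.COLOR_BGR2HSV)
# subpixel edges via gradient on saturation
S=cv2.GaussianBlur(hsv[:,:,1].astype(float),(3,3),0); G=cv2.GaussianBlur(im.sum(2),(3,3),0)
def edge(I,rows,a,b,sign):
    out=[]
    for r in rows:
        g=np.diff(I[r,a:b])*sign; k=int(np.argmax(g))
        if 0<k<len(g)-1:
            d=(g[k-1]-g[k+1])/(2*(g[k-1]-2*g[k]+g[k+1])+1e-9); out.append((a+k+.5+d,r))
    return np.array(out)
def ray(px,z):
    T=c["pose"]; d=np.c_[(px[:,0]-c["cx"])/c["fx"],-(px[:,1]-c["cy"])/c["fy"],-np.ones(len(px))]@T[:3,:3].T
    t=(z-T[2,3])/d[:,2]; return T[:3,3]+d*t[:,None]
rows=range(25,205,2)
for nm,I,a,b,s,z in [("barL",S,285,303,1,.051),("barR",S,343,362,-1,.051)]:
    e=edge(I,rows,a,b,s); w=inv(j,ray(e,z))*1000
    p=np.polyfit(w[:,1],w[:,0],1); res=w[:,0]-np.polyval(p,w[:,1]); k=abs(res)<.6; p=np.polyfit(w[k,1],w[k,0],1)
    print(nm,"slope deg",-np.degrees(p[0]),"x at y=0",p[1],k.sum())
e=edge(-G,range(222,285,2),338,352,1); w=inv(j,ray(e,.035))*1000; p=np.polyfit(w[:,1],w[:,0],1); print("fenceF",-np.degrees(p[0]),p[1])
e=edge(G,range(75,270,2),372,393,1); w=inv(j,ray(e,.035))*1000; p=np.polyfit(w[:,1],w[:,0],1); print("fenceB",-np.degrees(p[0]),p[1],(w[:,0]-np.polyval(p,w[:,1])).std())
tail=np.array([(299.,211.5),(347,211.5)]); print("tail jig",inv(j,ray(tail,.051))*1000)
E
```

```text
barL slope deg -0.06534169378294424 x at y=0 -0.33518577854542836 90
barR slope deg 0.032019032593072275 x at y=0 29.4726810939179 90
fenceF 0.04852573494447375 28.19718294290008
fenceB 0.02585299487015534 49.39750405149694 0.23357312413985906
tail jig [[  1.02470881 -54.62509211]
 [ 28.24488723 -54.66735609]]
```

Call:
servo_tool --targets '[[[0,-0.3,0],0],[[0.4,-0.27,0],0],[[0.5,0,0],0],[[0.5,0,0],0],[[0.5,0,0],0],[[0.5,0,0],0],[[0.42,0,0],0],[[0,0,0.3],0],[[0,0,0.3],0],[[0,0,0.3],0],[[0,0,0],0]]'

```text
clock: 23.38
position: [0.508, 0.0201, 0.0768]
tool_rot: [-3.139, -0.0, 1.763]
force: [1.0, -0.3, -0.5]
grip_width: -0.0003
```

```bash
python3 st.py wrist:w15
```

```text
t 23.38 jig mm [[-17.6  62.2]] z 76.8 rpy [-3.139  -0.      1.7629] yawerr deg -0.05 F jigxy [ 0.97 -0.49] Fz -0.51 grip -0.0003
```

View pics/w15.png

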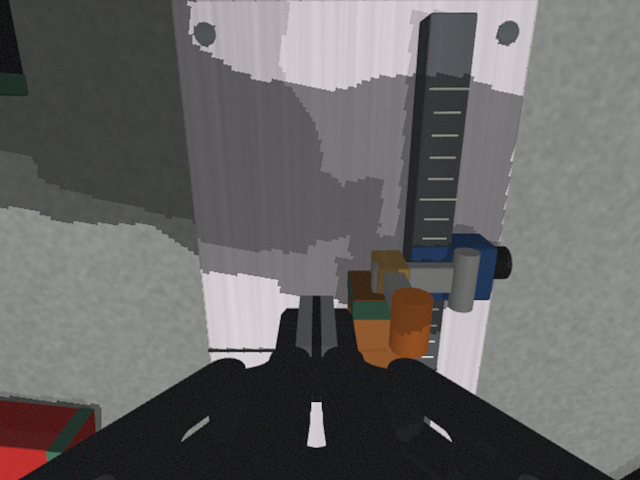

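Call:
servo_tool --targets '[[[0,0.15,0],0],[[0,0.15,0],0],[[0,0.1,0],0],[[0,0.08,-0.04],0],[[0,0.08,-0.04],0],[[0,0.08,-0.04],0],[[0,0.08,-0.04],0],[[0,0.08,-0.04],0]]'

```text
clock: 24.42
position: [0.5483, 0.0285, 0.0884]
tool_rot: [-3.141, -0.0, 1.764]
force: [-3.6, 0.1, 1.1]
grip_width: 0.0001
```

```bash
python3 st.py wrist:w16
```

```text
t 24.43 jig mm [[23.6 62.7]] z 88.4 rpy [-3.1414 -0.      1.7636] yawerr deg -0.01 F jigxy [-3.46  0.81] Fz 1.07 grip 0.0001
```

View pics/w16.png

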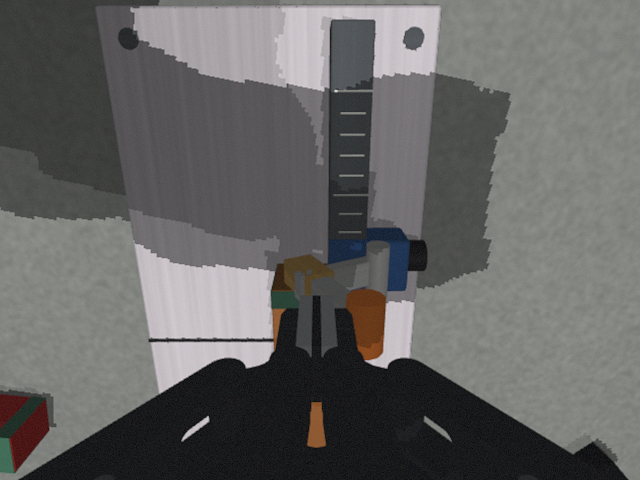

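Call:
servo_tool --targets '[[[0,0.08,-0.02],0],[[0,0.08,-0.02],0],[[0,0.08,-0.02],0],[[0,0.08,-0.01],0],[[0,0.08,0],0],[[0,0.08,0],0],[[0,0.08,0],0],[[0,0.08,0],0],[[0,0.08,0.01],0],[[0,0.08,0.02],0]]'

```text
clock: 25.72
position: [0.5877, 0.0361, 0.0903]
tool_rot: [3.141, 0.0, 1.764]
force: [-1.7, -0.1, 1.1]
grip_width: -0.0001
```

```bash
python3 st.py wrist:w17
```

```text
t 25.73 jig mm [[63.8 62.6]] z 90.3 rpy [3.1414e+00 1.0000e-04 1.7636e+00] yawerr deg -0.02 F jigxy [-1.7   0.25] Fz 1.11 grip -0.0001
```

View pics/w17.png

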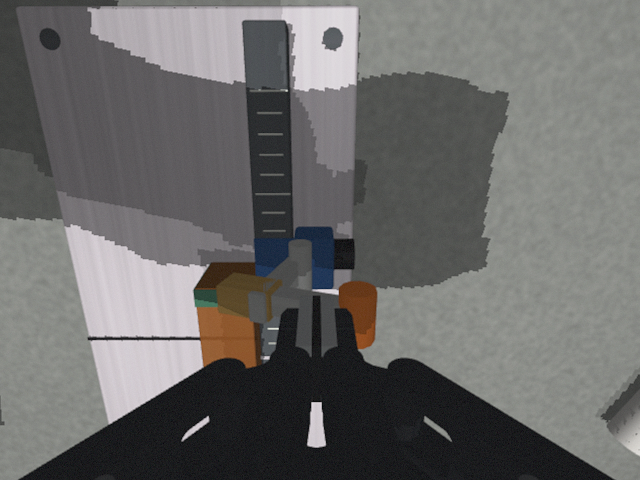

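Continue toward about 1.5 rad, with the tip lowering as the knob descends.

Call:
servo_tool --targets '[[[0,0.06,0.02],0],[[0,0.06,0.03],0],[[0,0.06,0.03],0],[[0,0.06,0.04],0],[[0,0.05,0.04],0],[[0,0,0],0]]'

```text
clock: 26.52
position: [0.6027, 0.0392, 0.0825]
tool_rot: [3.14, -0.0, 1.764]
force: [2.9, -0.1, 4.4]
grip_width: 0.0003
```

```bash
python3 st.py wrist:w18
```

```text
t 26.52 jig mm [[79.  62.7]] z 82.5 rpy [ 3.1397 -0.      1.7637] yawerr deg -0.01 F jigxy [ 2.86 -0.66] Fz 4.37 grip 0.0003
```

View pics/w18.png

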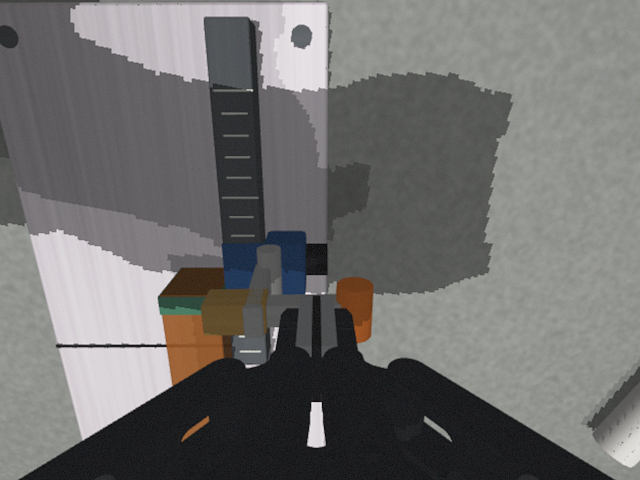

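Call:
servo_tool --targets '[[[0,-0.02,-0.1],0],[[0,0,-0.3],0],[[0,0,-0.5],0],[[0,0,-0.5],0],[[-0.3,0,-0.5],0],[[-0.4,0,-0.3],0],[[-0.4,0,0],0],[[-0.4,0,0],0],[[0,0,0],0],[[0,0,0],0]]'

```text
clock: 27.82
position: [0.6147, -0.0346, 0.1915]
tool_rot: [-3.14, -0.001, 1.764]
force: [0.2, -0.7, -0.7]
grip_width: -0.0001
```

```bash
python3 st.py wrist:w19 side:s19 scene:c19; python3 - <<'E'
import cv2
im=cv2.imread("pics/w19.png"); im=cv2.convertScaleAbs(im,alpha=1.3)
cv2.imwrite("pics/w19z.png",cv2.resize(im[60:340,110:390],None,fx=2.1,fy=2.1,interpolation=cv2.INTER_CUBIC))
E
```

```text
t 27.82 jig mm [[ 76.7 -12. ]] z 191.5 rpy [-3.1405e+00 -6.0000e-04  1.7638e+00] yawerr deg -0.0 F jigxy [ 0.1  -0.73] Fz -0.68 grip -0.0001
```

View pics/w19.png

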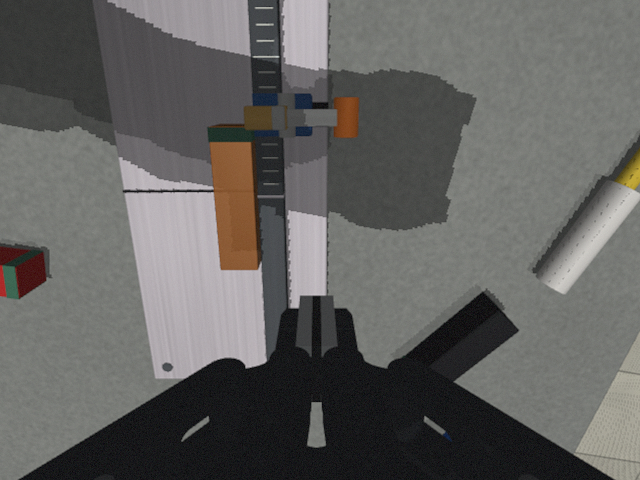

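View pics/c19.png

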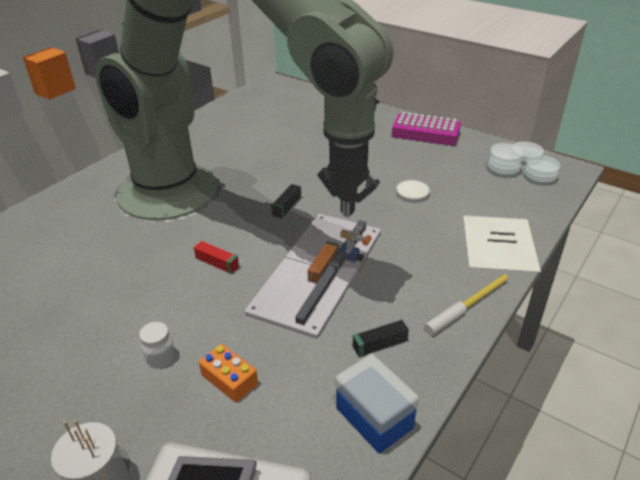

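View pics/s19.png

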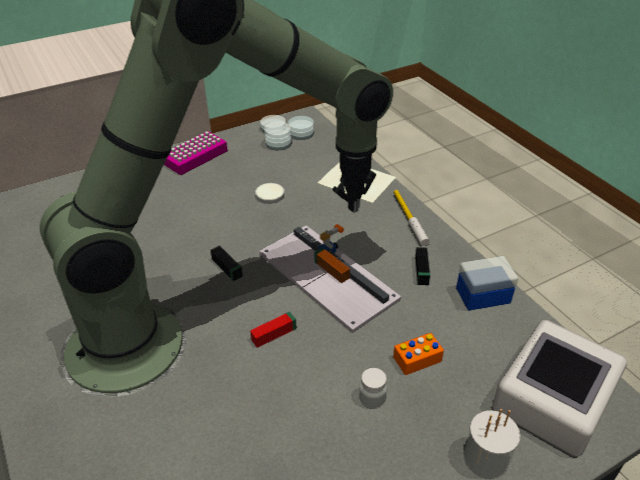

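Stop is up, knob at (346,117) in the wrist view. Numeric check of the leaf angle, carriage position and bar pose.

```bash
python3 - <<'E'
from h import *
import pickle
c=pickle.load(open("pics/w19.pkl","rb")); j=np.load("jig.npy")
s=least_squares(lambda p:(proj(c,leaf(p[0],p[1],j))-(346,117)).ravel(),[.06,1.5],x_scale=[.01,.1]).x
print("leaf y,th",s)
im=cv2.imread("pics/w19.png")
S=cv2.GaussianBlur(cv2.cvtColor(im,cv2.COLOR_BGR2HSV)[:,:,1].astype(float),(3,3),0)
def ray(px,z):
    T=c["pose"]; d=np.c_[(px[:,0]-c["cx"])/c["fx"],-(px[:,1]-c["cy"])/c["fy"],-np.ones(len(px))]@T[:3,:3].T
    t=(z-T[2,3])/d[:,2]; return T[:3,3]+d*t[:,None]
for nm,a,b,sg,z in [("L",203,228,1,.051)]:
    e=np.array([(a+.5+np.argmax(np.diff(S[r,a:b])*sg),r) for r in range(150,262,2)]); w=inv(j,ray(e,z))*1000
    p=np.polyfit(w[:,1],w[:,0],1); print(nm,-np.degrees(p[0]),p[1])
print("top corners jig",inv(j,ray(np.array([(208.5,140.5),(254,140.5),(221.5,269),(258.5,269)]),.051))*1000)
im=cv2.convertScaleAbs(im,alpha=1.6)
cv2.imwrite("pics/w19y.png",cv2.resize(im[80:280,180:380],None,fx=3,fy=3,interpolation=cv2.INTER_CUBIC))
E
```

```text
leaf y,th [0.06188966 1.58583516]
L 0.17883400783222783 0.04321165424789853
top corners jig [[ -0.27310945  45.08160923]
 [ 31.85864486  45.04746043]
 [  1.00658527 -53.83131106]
 [ 30.1808038  -53.84736413]]
```

View pics/w19y.png

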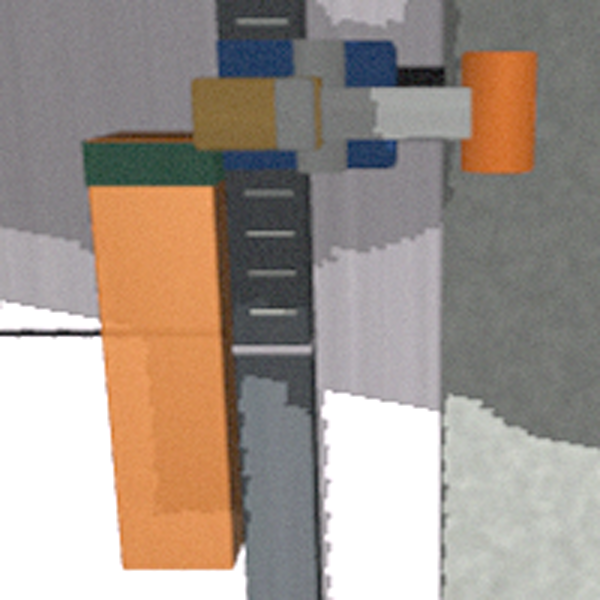

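```bash
python3 -c "
from workcell import bot
print(bot.job_done()); print(bot.observe()['clock'])"
```

```text
the job is handed in; nothing more can be done
None
the job is handed in; nothing more can be done
```

The amber bar is gauged and handed in at about 28 s of the 72 s allowed. It lies flush on the fence, the stop is back up and the gripper is touching nothing.

- **Stop down:** I pushed the knob over until the leaf stopped moving. The push force rose from about 2 N to about 10 N there.
- **Bar to fence:** I gripped the bar and slid it to the fence, where the reading reached about 9 N. I then let go of it. After gripping, the bar was briefly lifted (about 1 mm at most) during the slide, with Fz reading about −2 to −3 N.
- **Bar to stop:** I pushed the tail with closed fingers. The tool force peaked at 9.3 N, then held at about 8 N for roughly 0.6 s. Sliding friction read about 1 to 3 N, so I estimate 6 N at the stop while holding and about 7 N at the peak. I had no direct reading of the force at the stop.
- **Stop up:** I pushed the knob back over and lifted the arm clear.

Last checks:
- **Stop:** the leaf angle is about 1.59 rad. The carriage is at jig y = 61.9 mm, against 61.6 to 62.4 mm measured at the start, so it did not shift.
- **Bar alignment:** the bar is parallel to the fence within about 0.1° just after gauging and 0.2° in the final view. Its fence side matched the fence face within about 0.1 mm when that face was taken from the fence's back edge. A direct trace of the front edge disagreed by about 1.3 mm; I judged that edge poorly visible.
- **Bar position:** the tail read y = −54.6 mm before the stop was raised and −53.8 mm after, which is within what my pixel measurements can resolve.
- **Bystanders:** the dish, rack and jar look unmoved in the scene and side views.

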